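# Unlock the tube-rack loader and push the rack home

### The arm

A 6-joint arm with a two-finger parallel gripper is mounted at the origin on the work surface. World frame = base frame: x ahead of the robot, y to its left, z up, the work surface at z = 0. Lengths are in m, angles in rad, forces in N, time in s.
With the tool pointing down it reaches from about 0.2 to 0.875 m from the base axis. Payload 3.4 kg.
Tool frame: the origin (TCP) lies at the very end of the fingers, on their centre line; the grasp point (between the pads) lies 19 mm behind it; z points along the fingers, y is the direction in which the jaws open and shut (so a half turn about z gives the same grasp; the last joint's range is limited). The gripper opens to 94 mm and grips with 3 to 60 N. Pads are 16 mm wide; open, the fingers measure 119 mm over their backs; the gripper's body (75 mm by 177 mm) begins 78 mm behind the grasp point.
Start: joints at [1.031, 0.276, 1.505, -0, 1.361, -0.121], TCP at [0.234, 0.525, 0.205] pointing down, gripper open.
Joint ranges: [-2.89, 2.89], [-0.75, 2.08], [0.22, 2.7], [-1.18, 4.32], [0.11, 2.71], [-2.7, 2.7]. Speed limits (rad/s): [2.57, 2.57, 3.14, 3.14, 3.14, 3.14].

### API

Orientations are given as a unit quaternion [x, y, z, w].
In Python, from plant import * gives the robot as it stands.
- The arm moves only by the tool carry_out, never from a script. Its argument "rows" is a list of rows, each a list of 4 numbers: the shift along the tool's x, y, z in m, then the turn about the tool's z in rad. A call has 1 to 20 rows; each row shifts and turns the commanded pose from where the row before left it, along the tool's axes as they then stand; what a row does not reach is not made up. A row lasts 1/12 s, in which the tool goes at most 41.7 mm and 7.16 degrees, less where a joint would pass 70% of its speed; a pose out of reach is approached as far as the arm can. A call with a gripper value outside its range is refused whole. "gripper" is the finger opening in m, from 0 to 0.094, set as the call begins (left out, the last holds). The fingers move at their own pace and stop on an object; "squeeze" is the grip in N (left out, the last holds). Time passes only in rows, so rows that do not move let the fingers close. It gives the time, the measured TCP pose, the force and the opening at its end, in the units of the state.
- state(): the state, without advancing time (a new reading comes with each control period).
- grab_frame(name): name is "scene" or "top"; returns the picture (384x512x3 uint8, red, green, blue); there is no depth.
- camera_info(name): a dict with "fx", "fy", "cx", "cy" (pixels), "R" (3x3) and "t" (3): a world point X has camera coordinates R X + t. Camera axes: x right, y down, z forward; pixel columns grow to the right and rows downward; lengths in m; the calibration is good to about 2 mm. A picture is of the moment at which its call begins. camera_info takes no time and is no camera call.
- sign_off(): hands the job in, once; it reports no verdict.
Trained networks look in the newest picture that a camera, given by its name, has taken for a name from the list of things; names that differ only in an ending like _2 or _b are one class to them, and where a whole thing is asked for, a point or a joint stands for the part that bears it (a point fixed in the world has none). Each returns a list of dicts, best first, with "p" (0 to 1); they miss things now and then, are a little off and sometimes report something else, mostly with a low value. They report only what shows in the picture. A call takes as long as a camera call. They do not tell look-alikes from the thing itself.
- boxes_of(camera, name): "pixel" ([column, row] in pixels, amid what is visible of it).
- masks_of(camera, name): "region" (384x512 bool, what is visible of it) and "pixel" ([column, row] in pixels, amid what is visible of it).
The state is a dict: "time_s": time; "qpos": joint angles; "dq": joint speeds; "joint_torque": joint torques, N m; "tcp_pos": TCP position; "orientation": TCP orientation; "ft_force": force on the tool from outside, world axes, zero at the start; "ft_torque": the same for the moment, N m; "finger_gap": opening from 0.0 (shut) to 1.0 (fully open).
Only numpy, scipy, OpenCV 4.12 (cv2) and the standard library are available. Lean on these libraries where they do the work, as an engineer would, in place of code of your own. Each camera call takes 0.05 s, during which the arm holds its last target. There are 200 camera calls.

### The job

Loosen the big knurled locking collar on the rack loader two full turns (counter-clockwise seen from above, never more than two and a half turns) by rolling a fingertip across its rim. Then push the end plate of the carriage with the fingertips so that the carriage with its tube rack slides fully home against the rubber bumpers under the collar. Grasp and lift nothing, leave the rack sitting in the carriage and do not disturb the other things on the counter.

Things in the scene. Friction and masses are not known exactly. Their poses are not given: they have to be found in the camera images.
- station: fixed white rack loader, base plate 140 mm (x) by 420 (y -110 to +310) by 12; origin on the counter under the collar's axis. Over it a bridge 120 (x) by 60 (y), top at z 70 mm, with a fixed upright 20 mm post (top z 123) on which the collar turns. The carriage lies at +y and slides to -y under the bridge. A steel index tab stands on the bridge's -x edge (x -52 to -60, z 70 to 80)
- collar (a joint): turn of the collar, rad: 0 tight, grows as it is loosened, counter-clockwise from above; two turns are 12.57. Starts at 0 to 0.5; the screw ends at 18.85. It climbs 5 mm a turn and raises a lock pin that frees the carriage after about 1.5 turns. Stays where it is left; needs about 0.1 N m (2.5 N at the rim)
- collar_center (a point): centre of the collar's top face, on its upright axis. Grey plastic collar, 82 mm in diameter plus 16 upright ribs 3 mm proud (88 mm over the ribs), 24 mm tall; when tight its underside is at z 76 mm and its top at 100 mm above the counter; after two turns both are 10 mm higher
- collar_mark (a point): outer end of the raised steel bar (24 x 5 x 3 mm) on the collar's top face, 39 mm from the axis, 3 mm above the top face; it turns with the collar, and stands over the index tab when the collar is tight
- carriage (a joint): slide of the aluminium carriage, m: 0 at the start (locked by the pin), 0.060 fully home against the two rubber bumpers on the bridge; moves towards the station's -y. Stays where it is left; friction about 2 N. It cannot be pushed while the pin is down
- push_plate (a point): point on the outer (+y) face of the carriage's upright end plate, moving with it, 25 mm below the plate's top edge. Plate: 66 mm wide (station x), 6 mm thick, z 24 to 90 mm above the counter; this point is at z 65 mm, at the start at station x 0, y 274 mm. Pushed towards the station's -y
- rack: loose white tube rack with ten capped tubes, 58 mm (x) by 116 (y), 78 mm tall, sitting in the carriage's tray behind a 10 mm lip; origin at the middle of its underside, 24 mm above the counter; caps reach z 102 mm. It rides with the carriage and must stay seated
- sample_cup: open white plastic sample cup, 44 mm across, 50 mm tall, standing near the robot side of the station; bystander; origin at the middle of its underside
- vial: small amber glass vial with a cap, 28 mm across, 50 mm tall, standing near the robot side of the carriage; bystander; origin at the middle of its underside
- reagent_bottle: white reagent bottle, 48 mm across, 70 mm tall, standing beyond the carriage on its far side; bystander; origin at the middle of its underside
- brown_bottle: brown bottle, 64 mm across, 130 mm tall; bystander on the right; origin at the middle of its underside
- swab_tray: open blue tray 90 x 140 x 35 mm tall; bystander on the left; origin at the middle of its underside
Not all that is in view belongs to the job. What is shaped like the rack but yellow is not meant.

How it is judged:
By the outcome, as a careful person would: the job done as asked, in the order asked, and still so for the second after the job is handed in, with the robot touching nothing.
It also fails if it takes over 69 s, if anything falls off the work surface, if the arm or the gripper's body presses on something with over 40 N, if the wrist force passes 120 N, or if a joint passes its speed limit or range.

## Working session

There is one attempt and no reset: what is moved stays moved. The work goes in short steps, Python scripts to look and compute and a tool call to move; the robot and the scene stay as the last step left them, time stands still between calls to the robot, and variables do not carry over. Pictures are saved under pics/ and viewed, about 8 in all and at most 12, crops included, and the job is handed in when it is done.

Besides the shell and the picture viewer there is one more tool, called after ">>>" as name(argument=value, ...) on one line, values as JSON. carry_out: Moves the arm, as the interface text tells. Its arguments: {"type":"object","properties":{"rows":{"type":"array"},"gripper":{"type":"number"},"squeeze":{"type":"number"}},"required":["rows"]}

```bash
mkdir -p pics; cat > h.py <<'E'
from plant import *
import numpy as np, cv2
def save(cam,fn,crop=None,k=1):
    im=grab_frame(cam)
    o=im[...,::-1]
    if crop: c0,r0,c1,r1=crop; o=o[r0:r1,c0:c1]
    cv2.imwrite('pics/'+fn,cv2.resize(o,None,fx=k,fy=k,interpolation=cv2.INTER_CUBIC)); return im
def ray(cam,px,z):
    c=camera_info(cam);R=np.array(c['R']);t=np.array(c['t'])
    d=R.T@np.array([(px[0]-c['cx'])/c['fx'],(px[1]-c['cy'])/c['fy'],1]); o=-R.T@t
    return o+d*(z-o[2])/d[2]
def proj(cam,X):
    c=camera_info(cam);p=np.array(c['R'])@np.array(X)+np.array(c['t'])
    return np.array([c['fx']*p[0]/p[2]+c['cx'],c['fy']*p[1]/p[2]+c['cy']])
E
python3 - <<'E'
from h import *
a=save('top','t0.png');b=save('scene','s0.png')
cv2.imwrite('pics/both.png',np.hstack([cv2.resize(a,(400,300)),cv2.resize(b,(400,300))])[...,::-1])
s=state();print(s['time_s'],s['tcp_pos'],s['orientation'])
Z={'collar_center':.1,'collar_mark':.103,'push_plate':.065,'rack':.1,'sample_cup':.05,'vial':.05,'reagent_bottle':.07,'brown_bottle':.13,'swab_tray':.035,'station':.07}
for cam in('top','scene'):
  c=camera_info(cam);print(cam,-np.array(c['R']).T@c['t'],c['fx'])
  for n,z in Z.items():
    print(n,[(round(d['p'],2),np.round(d['pixel']).tolist(),ray(cam,d['pixel'],z)[:2].round(3).tolist()) for d in boxes_of(cam,n)[:3]])
E
```

```text
0.1 [0.23359505 0.52486559 0.204693  ] [ 2.07882364e-01  9.78153495e-01 -7.70269215e-04 -2.65063633e-04]
top [ 0.38528919 -0.01831371  0.96563244] 348.10192820243026
collar_center [(0.65, [314.0, 220.0], [0.484, -0.168])]
collar_mark [(0.81, [314.0, 216.0], [0.492, -0.167])]
push_plate [(0.8, [271.0, 224.0], [0.475, -0.062]), (0.18, [251.0, 180.0], [0.589, -0.007])]
rack [(0.74, [154.0, 165.0], [0.614, 0.241]), (0.65, [244.0, 222.0], [0.475, 0.005])]
sample_cup [(0.51, [334.0, 264.0], [0.375, -0.229])]
vial [(0.41, [315.0, 220.0], [0.488, -0.18])]
reagent_bottle [(0.5, [253.0, 181.0], [0.585, -0.014])]
brown_bottle [(0.96, [402.0, 212.0], [0.505, -0.379])]
swab_tray [(0.62, [99.0, 214.0], [0.491, 0.397])]
station [(0.64, [283.0, 224.0], [0.475, -0.093])]
scene [0.91751097 0.33477576 0.98454844] 383.8809529815095
collar_center [(0.9, [214.0, 159.0], [0.503, -0.166])]
collar_mark [(0.75, [216.0, 157.0], [0.496, -0.162])]
push_plate [(0.88, [245.0, 187.0], [0.508, -0.05])]
rack [(0.7, [311.0, 293.0], [0.657, 0.265]), (0.68, [270.0, 194.0], [0.5, 0.032])]
sample_cup [(0.59, [229.0, 133.0], [0.377, -0.22]), (0.56, [244.0, 187.0], [0.502, -0.06]), (0.41, [153.0, 130.0], [0.509, -0.419])]
vial []
reagent_bottle [(0.52, [236.0, 222.0], [0.61, -0.002])]
brown_bottle [(0.88, [151.0, 130.0], [0.546, -0.36]), (0.39, [271.0, 190.0], [0.504, 0.036])]
swab_tray [(0.68, [391.0, 282.0], [0.494, 0.404])]
station [(0.65, [233.0, 184.0], [0.522, -0.084]), (0.18, [228.0, 131.0], [0.382, -0.216])]
```

View pics/t0.png

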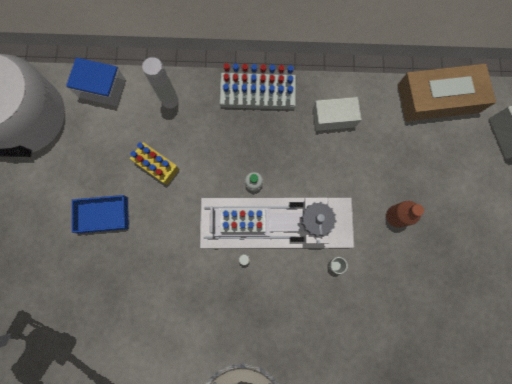

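View pics/s0.png

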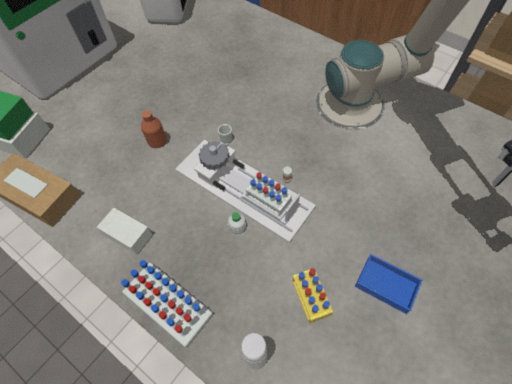

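The top picture shows the station nearly aligned with the world: collar near (318,219), white rack (242,221), end plate at left (210,222). The cup is at (338,266), the vial (244,260) and the reagent bottle (253,181). There are two candidates for the rack: white (242,221), and yellow (154,163), which is the decoy. The one meant is the white rack in the carriage. I'll confirm this with an enlarged crop.

```bash
python3 - <<'E'
from h import *
im=save('top','t1.png',(190,165,360,285),4.6)
# base plate mask: bright white corners
g=im.astype(int); w=(g.min(2)>190); w[:190]=0;w[255:]=0;w[:,:195]=0;w[:,360:]=0
m=cv2.morphologyEx(w.astype(np.uint8),cv2.MORPH_CLOSE,np.ones((25,25)))
n,l,st,ce=cv2.connectedComponentsWithStats(m);i=1+st[1:,4].argmax();print(st[i])
r=cv2.minAreaRect(np.argwhere(l==i)[:,::-1].astype(np.float32));print(r)
for p in cv2.boxPoints(r):print(p,ray('top',p,.012)[:2].round(4))
for n in('collar_center','rack','station'):
  for d in masks_of('top',n)[:2]:
    ys,xs=np.nonzero(d['region']);print(n,d['p'],d['pixel'],xs.min(),xs.max(),ys.min(),ys.max(),xs.size, cv2.minAreaRect(np.argwhere(d['region'])[:,::-1].astype(np.float32)))
E
```

```text
[ 258  198   69   49 1662]
((292.0, 222.0), (48.0, 68.0), 90.0)
[258. 198.] [ 0.5509 -0.0281]
[326. 198.] [ 0.556  -0.2177]
[326. 246.] [ 0.4233 -0.2164]
[258. 246.] [ 0.4187 -0.0313]
collar_center 0.58 [317.3, 216.9] 301 334 202 235 822 ((317.5, 218.5), (33.0, 33.0), 90.0)
rack 0.7 [153.9, 162.8] 129 177 142 184 1109 ((152.89999389648438, 162.3000030517578), (49.00000762939453, 24.200002670288086), 36.86989212036133)
rack 0.56 [241.5, 222.4] 220 264 209 233 1042 ((241.9820556640625, 220.87193298339844), (23.390451431274414, 44.524688720703125), 88.36341857910156)
station 0.82 [283.8, 222.1] 199 352 196 249 6832 ((275.3851013183594, 222.62603759765625), (52.54254150390625, 153.19923400878906), 89.48844146728516)
```

View pics/t1.png

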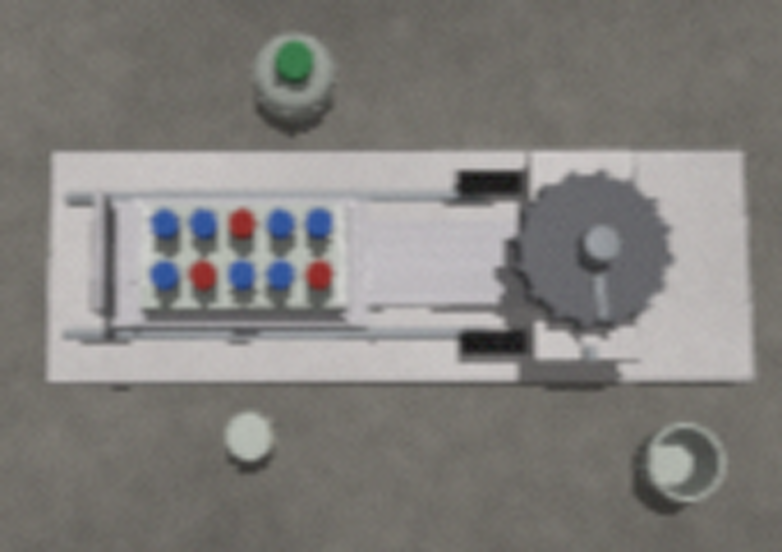

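The crop confirms the white rack sits in the carriage, with the end plate at crop (100,252). Collar centre is at crop (597,252), post (600,243), and the mark end (602,318) beside the index tab (588,350). The cup is at (687,462), the vial (249,437) and the reagent bottle (293,80). Next I fit the station pose.

```bash
python3 - <<'E'
from h import *
from scipy.optimize import least_squares
P=[((52,151),(.07,.31,.012)),((742,151),(.07,-.11,.012)),((755,381),(-.07,-.11,.012)),((46,381),(-.07,.31,.012)),((597,252),(0,0,.098)),((601,243),(0,0,.123))]
q=np.array([[190+p[0]/4.6-.4,165+p[1]/4.6-.4] for p,_ in P])
def W(v,X): c,s=np.cos(v[2]),np.sin(v[2]); return [v[0]+c*X[0]-s*X[1],v[1]+s*X[0]+c*X[1],X[2]]
f=lambda v:np.ravel([proj('top',W(v,X))-k for k,(_,X) in zip(q,P)])
r=least_squares(f,[.48,-.17,0],x_scale=[.1,.1,.1]);v=r.x;print(v,f(v).round(1))
for k,z in (((602,316),.103),((588,352),.08),((249,437),.05),((687,462),.05),((293,80),.06),((100,252),.09)):
  p=ray('top',(190+k[0]/4.6-.4,165+k[1]/4.6-.4),z)[:2];c,s=np.cos(v[2]),np.sin(v[2]);d=p-v[:2];print(k,p.round(3),(c*d[0]+s*d[1]).round(3),(-s*d[0]+c*d[1]).round(3))
print('scene post px',proj('scene',W(v,(0,0,.123))),'corner',[proj('scene',W(v,P[i][1])).round() for i in range(4)])
E
```

```text
[ 0.48726362 -0.18086507  0.02553332] [-0.2 -0.4  0.6 -0.2  0.2  0.5 -0.3  0.6 -0.7 -0.7  0.4  0.2]
(602, 316) [ 0.451 -0.184] -0.037 -0.002
(588, 352) [ 0.432 -0.181] -0.055 0.002
(249, 437) [0.382 0.005] -0.101 0.189
(687, 462) [ 0.374 -0.242] -0.115 -0.058
(293, 80) [ 0.585 -0.014] 0.102 0.164
(100, 252) [0.479 0.089] -0.001 0.27
scene post px [212.23627695 147.83994162] corner [array([289., 242.]), array([175., 168.]), array([204., 139.]), array([316., 205.])]
```

>>> carry_out(rows=[[-0.0292,-0.02525,0,0],[-0.0292,-0.02525,0,0],[-0.0292,-0.02525,0,0],[-0.0292,-0.02525,0,0],[-0.0292,-0.02525,0,0],[-0.0292,-0.02525,0,0],[-0.0292,-0.02525,0,0],[-0.0292,-0.02525,0,0],[-0.0292,-0.02525,0,0],[-0.0292,-0.02525,0,0],[-0.0292,-0.02525,0,0],[-0.0292,-0.02525,0,0],[-0.0292,-0.02525,0,0],[-0.0292,-0.02525,0,0],[-0.0292,-0.02525,0,0],[-0.0292,-0.02525,0,0],[-0.0292,-0.02525,0,0],[-0.0292,-0.02525,0,0],[-0.0292,-0.02525,0,0],[-0.0292,-0.02525,0,0]], gripper=0, squeeze=5)

```text
time_s: 2.97
tcp_pos: [0.5625, -0.1755, 0.2055]
orientation: [0.208, 0.978, 0.0, 0.0]
ft_force: [0.9, 0.6, 0.0]
finger_gap: 0.004
```

>>> carry_out(rows=[[0,0,0,0.12],[0,0,0,0.12],[0,0,0,0.12],[0,0,0,0.12],[0,0,0,0.12],[0,0,0,0.12],[0,0,0,0.12],[0,0,0,0.12],[0,0,0,0.12],[0,0,0,0.12],[0,0,0,0.12],[0,0,0,0.12],[0,0,0,0.12],[0,0,0,0.12],[0,0,0,0.12],[0,0,0,0.12]])

```text
time_s: 4.3
tcp_pos: [0.562, -0.1735, 0.2054]
orientation: [0.922, 0.388, 0.0, -0.0]
ft_force: [0.6, 0.0, -0.2]
finger_gap: 0.003
```

>>> carry_out(rows=[[0,0,0,0.12],[0,0,0,0.12],[0,0,0,0.12],[0,0,0,0.12],[0,0,0,0.12],[0,0,0,0.12],[0,0,0,0.12],[0,0,0,0.12],[0,0,0,0.12],[0,0,0,0.12],[0,0,0,0.12],[0,0,0,0.12],[0,0,0,0.12],[0,0,0,0.12],[0,0,0,0.08],[0,0,0,0]])

```text
time_s: 5.63
tcp_pos: [0.562, -0.1735, 0.2054]
orientation: [0.887, -0.461, -0.0, -0.0]
ft_force: [-0.4, 0.6, -0.2]
finger_gap: 0.006
```

```bash
cat >> h.py <<'E'
from scipy.spatial.transform import Rotation as Ro
V=np.array([0.4873,-0.1809,0.0255])
def rep(tgt=None):
    s=state();R=Ro.from_quat(s['orientation']).as_matrix();p=np.array(s['tcp_pos']);d=p[:2]-V[:2]
    print('t',round(s['time_s'],2),'p',p.round(4),'psi',np.degrees(np.arctan2(R[1,0],R[0,0])).round(1),'rho',(np.hypot(*d)*1e3).round(1),'theta',np.degrees(np.arctan2(d[1],d[0])).round(1),'F',np.round(s['ft_force'],1),'T',np.round(s['ft_torque'],2),'q',np.round(s['qpos'],2),'gap',round(s['finger_gap'],3))
    if tgt is not None: print('tool move',(R.T@(np.array(tgt)-p)).round(4))
    return s,R
E
python3 - <<'E'
from h import *
s,R=rep()
psi=np.arctan2(R[1,0],R[0,0]);th=psi+np.pi/3
t=np.append(V[:2]+.070*np.array([np.cos(th),np.sin(th)]),.088)
rep(t); print('inward tool dir',R.T@np.array([-np.cos(th),-np.sin(th),0]))
save('scene','s1.png',(150,60,350,210),4)
E
```

```text
t 5.63 p [ 0.562  -0.1735  0.2054] psi -54.9 rho 75.1 theta 5.6 F [-0.4  0.6 -0.2] T [ 0.07  0.1  -0.07] q [-0.42  0.3   1.48  0.    1.37  2.11] gap 0.006
t 5.63 p [ 0.562  -0.1735  0.2054] psi -54.9 rho 75.1 theta 5.6 F [-0.4  0.6 -0.2] T [ 0.07  0.1  -0.07] q [-0.42  0.3   1.48  0.    1.37  2.11] gap 0.006
tool move [-0.0019  0.0048  0.1174]
inward tool dir [-4.99999998e-01  8.66025405e-01  1.25401117e-05]
```

View pics/s1.png

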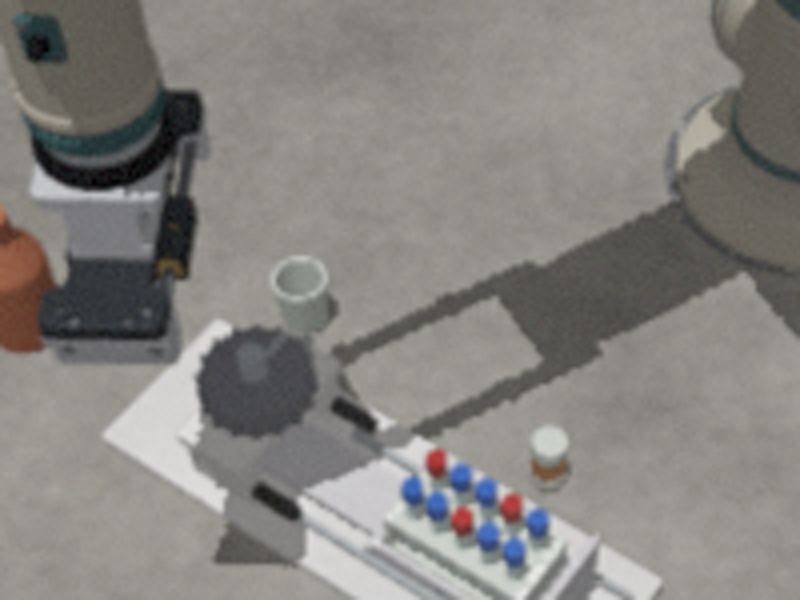

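The close view shows the collar at crop (257,383), with the rack and bystanders untouched. The gripper shows at about (110,300), so I'll check that against its expected projection while descending beside the collar.

>>> carry_out(rows=[[0,0,0.03,0],[0,0,0.03,0],[0,0,0.03,0],[0,0,0.0174,0],[0,0,0.01,0],[0,0,0,0]])

```text
time_s: 6.18
tcp_pos: [0.5605, -0.1728, 0.0858]
orientation: [0.888, -0.46, -0.002, 0.0]
ft_force: [-1.0, -0.2, 0.3]
finger_gap: 0.006
```

```bash
python3 - <<'E'
from h import *
s,R=rep()
p=np.array(s['tcp_pos'])
print([((proj('scene',p+[0,0,h])-[150,60])*4).round() for h in(0,.1,.2)])
save('scene','s2.png',(150,60,350,210),4)
E
```

```text
t 6.18 p [ 0.5605 -0.1728  0.0858] psi -54.8 rho 73.7 theta 6.3 F [-1.  -0.2  0.3] T [ 0.11  0.16 -0.02] q [-0.42  0.38  1.66  0.    1.11  2.11] gap 0.006
[array([196., 457.]), array([172., 372.]), array([143., 270.])]
```

View pics/s2.png

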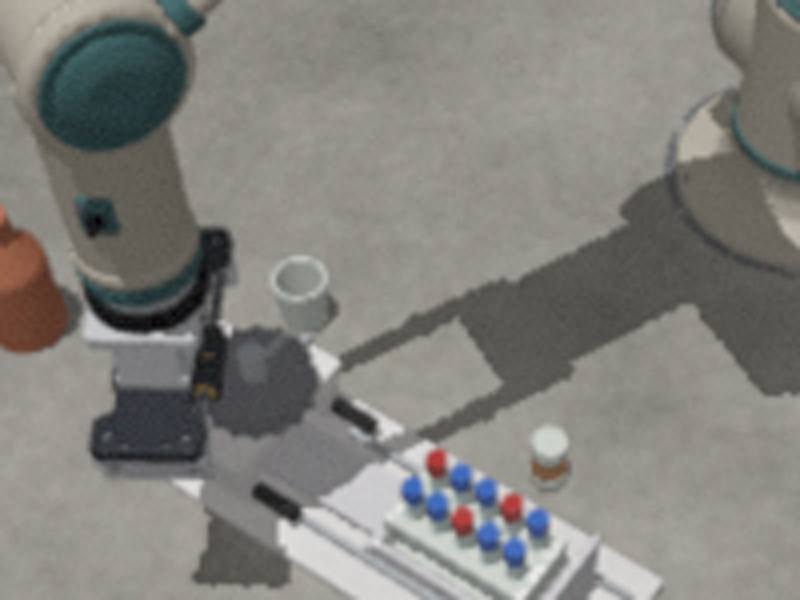

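>>> carry_out(rows=[[0,0,-0.01,0],[0,0,0,0],[-0.003,0.0052,0,0],[-0.003,0.0052,0,0],[0,0,0,0],[0,0,0,0]])

```text
time_s: 6.73
tcp_pos: [0.5495, -0.1746, 0.0985]
orientation: [0.888, -0.461, 0.0, -0.0]
ft_force: [0.2, -0.1, 0.1]
finger_gap: 0.006
```

```bash
python3 -c "
from h import *
rep()"
```

```text
t 6.73 p [ 0.5495 -0.1746  0.0985] psi -54.9 rho 62.5 theta 5.8 F [ 0.2 -0.1  0.1] T [ 0.12  0.1  -0.02] q [-0.43  0.36  1.67  0.    1.12  2.1 ] gap 0.006
```

>>> carry_out(rows=[[-0.001,0.0017,0,0],[-0.001,0.0017,0,0],[0,0,0,0],[0,0,0,0]])

```text
time_s: 7.07
tcp_pos: [0.546, -0.1749, 0.098]
orientation: [0.888, -0.461, -0.0, -0.0]
ft_force: [0.1, -0.7, -0.4]
finger_gap: 0.007
```

```bash
python3 -c "
from h import *
rep()"
```

```text
t 7.07 p [ 0.546  -0.1749  0.098 ] psi -54.8 rho 59.0 theta 5.8 F [ 0.1 -0.7 -0.4] T [0.06 0.13 0.03] q [-0.43  0.35  1.67  0.    1.12  2.1 ] gap 0.007
```

>>> carry_out(rows=[[0,0,0.01,0],[0,0,0,0],[-0.001,0.0017,0,0],[0,0,0,0],[0,0,0,0]])

```text
time_s: 7.48
tcp_pos: [0.5441, -0.1751, 0.088]
orientation: [0.888, -0.461, -0.0, -0.0]
ft_force: [0.2, 0.2, 1.0]
finger_gap: 0.002
```

```bash
python3 -c "
from h import *
rep()"
```

```text
t 7.48 p [ 0.5441 -0.1751  0.088 ] psi -54.8 rho 57.1 theta 5.9 F [0.2 0.2 1. ] T [ 0.06  0.15 -0.05] q [-0.43  0.36  1.69  0.    1.09  2.09] gap 0.002
```

>>> carry_out(rows=[[-0.0053,-0.0027,0,-0.105],[-0.0053,-0.0027,0,-0.105],[-0.0053,-0.0027,0,-0.105],[-0.0053,-0.0027,0,-0.105],[-0.0053,-0.0027,0,-0.105]])

```text
time_s: 7.9
tcp_pos: [0.5344, -0.1474, 0.0883]
orientation: [0.977, -0.212, 0.0, -0.0]
ft_force: [-0.5, -0.7, 0.1]
finger_gap: 0.008
```

```bash
python3 -c "
from h import *
rep();save('top','t2.png',(270,180,370,260),8)"
```

```text
t 7.9 p [ 0.5344 -0.1474  0.0883] psi -24.5 rho 57.8 theta 35.5 F [-0.5 -0.7  0.1] T [0.05 0.13 0.01] q [-0.39  0.34  1.73  0.    1.08  1.6 ] gap 0.008
```

View pics/t2.png

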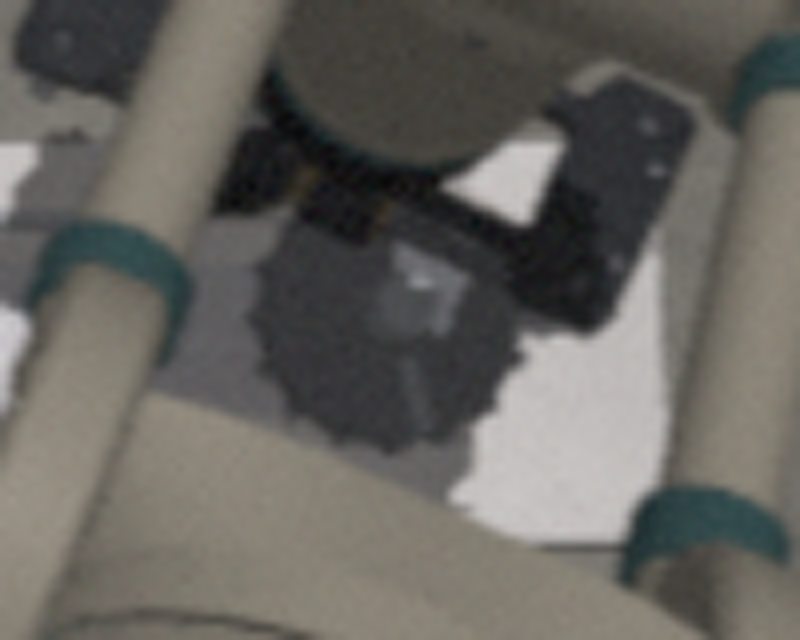

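The crop shows the mark end at about (428,430) under the post (410,300). The collar has hardly moved and the contact force is about zero, so I'll press further in.

>>> carry_out(rows=[[-0.001,0.0017,0,0],[0,0,0,0],[0,0,0,0]])

```text
time_s: 8.2
tcp_pos: [0.5327, -0.1488, 0.0882]
orientation: [0.977, -0.215, 0.0, -0.0]
ft_force: [0.9, 0.5, 0.4]
finger_gap: 0.006
```

>>> carry_out(rows=[[-0.001,0.0017,0,0],[0,0,0,0],[0,0,0,0]])

```text
time_s: 8.45
tcp_pos: [0.5318, -0.1496, 0.0884]
orientation: [0.977, -0.215, 0.001, -0.001]
ft_force: [2.2, 3.7, 1.4]
finger_gap: 0.006
```

>>> carry_out(rows=[[-0.0048,-0.0025,0,-0.105],[-0.0048,-0.0025,0,-0.105],[-0.0048,-0.0025,0,-0.105]])

```text
time_s: 8.7
tcp_pos: [0.5218, -0.1388, 0.0886]
orientation: [0.998, -0.056, 0.002, 0.001]
ft_force: [3.4, 0.2, 0.4]
finger_gap: 0.006
```

```bash
python3 -c "
from h import *
rep()"
```

```text
t 8.7 p [ 0.5218 -0.1388  0.0886] psi -6.4 rho 54.4 theta 50.6 F [3.4 0.2 0.4] T [ 0.18 -0.6  -0.01] q [-0.39  0.31  1.76  0.    1.06  1.29] gap 0.006
```

>>> carry_out(rows=[[-0.0051,-0.0025,0,-0.105],[-0.0051,-0.0025,0,-0.105],[-0.0051,-0.0025,0,-0.105],[-0.0051,-0.0025,0,-0.105],[-0.0051,-0.0025,0,-0.105],[-0.0051,-0.0025,0,-0.105],[-0.0051,-0.0025,0,-0.105],[-0.0051,-0.0025,0,-0.105],[-0.0051,-0.0025,0,-0.105],[-0.0051,-0.0025,0,-0.105]])

```text
time_s: 9.53
tcp_pos: [0.4655, -0.1314, 0.0887]
orientation: [0.892, 0.452, 0.001, -0.001]
ft_force: [0.3, 4.8, 5.6]
finger_gap: 0.008
```

```bash
python3 -c "
from h import *
rep()
im=save('top','t3.png',(270,180,370,260),5);i2=save('scene','s3.png',(150,105,250,185),5)
cv2.imwrite('pics/b3.png',np.hstack([cv2.resize(i[a:a+80,b:b+100],(400,320),interpolation=2) for i,a,b in((im,180,270),(i2,115,165))])[...,::-1])"
```

```text
t 9.53 p [ 0.4655 -0.1314  0.0887] psi 53.7 rho 54.1 theta 113.7 F [0.3 4.8 5.6] T [ 0.88 -0.06  0.08] q [-0.42  0.24  1.87  0.    1.03  0.21] gap 0.008
```

View pics/b3.png

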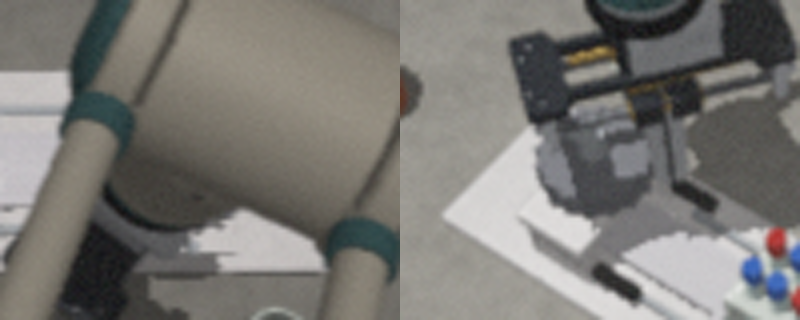

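The scene view shows the finger against the collar's rim. The force on the finger is about 2.2 N against its motion with an upward part, which fits the collar turning and climbing.

>>> carry_out(rows=[[-0.0051,-0.0026,0,-0.105],[-0.0051,-0.0026,0,-0.105],[-0.0051,-0.0026,0,-0.105],[-0.0051,-0.0026,0,-0.105],[-0.0051,-0.0026,0,-0.105],[-0.0051,-0.0026,0,-0.105],[-0.0051,-0.0026,0,-0.105],[-0.0051,-0.0026,0,-0.105],[-0.0051,-0.0026,0,-0.105],[-0.0051,-0.0026,0,-0.105],[-0.0051,-0.0026,0,-0.105],[-0.0051,-0.0026,0,-0.105]])

```text
time_s: 10.63
tcp_pos: [0.4317, -0.1878, 0.0877]
orientation: [0.456, 0.89, -0.0, -0.002]
ft_force: [-1.1, 1.9, 3.3]
finger_gap: 0.007
```

```bash
python3 -c "
from h import *
rep()"
```

```text
t 10.63 p [ 0.4317 -0.1878  0.0877] psi 125.8 rho 56.1 theta -172.9 F [-1.1  1.9  3.3] T [0.44 0.19 0.03] q [-0.56  0.22  1.9  -0.    1.02 -1.18] gap 0.007
```

>>> carry_out(rows=[[-0.0051,-0.0026,0,-0.105],[-0.0051,-0.0026,0,-0.105],[-0.0051,-0.0026,0,-0.105],[-0.0051,-0.0026,0,-0.105],[-0.0051,-0.0026,0,-0.105],[-0.0051,-0.0026,0,-0.105],[-0.0051,-0.0026,0,-0.105],[-0.0051,-0.0026,0,-0.105],[-0.0051,-0.0026,0,-0.105],[-0.0051,-0.0026,0,-0.105],[-0.0051,-0.0026,0,-0.105]])

```text
time_s: 11.55
tcp_pos: [0.4684, -0.2353, 0.0875]
orientation: [-0.104, 0.995, -0.0, -0.002]
ft_force: [-3.8, -0.5, 2.8]
finger_gap: 0.006
```

```bash
python3 -c "
from h import *
rep()
save('scene','s4.png',(150,85,300,195),5)"
```

```text
t 11.55 p [ 0.4684 -0.2353  0.0875] psi -168.0 rho 57.5 theta -109.2 F [-3.8 -0.5  2.8] T [0.04 0.47 0.04] q [-0.6   0.3   1.79 -0.    1.06 -2.37] gap 0.006
```

View pics/s4.png

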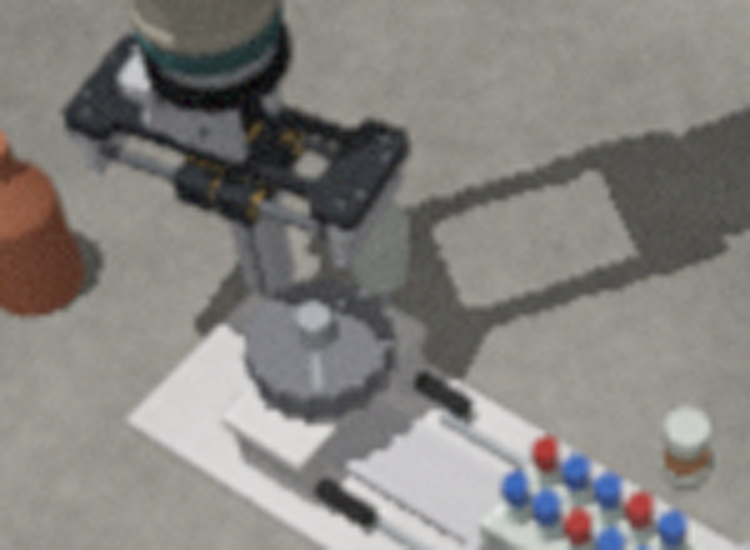

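The crop shows the mark end at about (319,385), on the camera side of the post (314,318). So it has turned about 230°, and the hooked tip drives the collar well. Next I'll back out, lift, unwind the wrist, and compute the exact turn.

>>> carry_out(rows=[[0.0075,-0.013,0,0],[0.0,0.0,-0.02,0],[0,0,-0.03,0],[0,0,-0.03,0],[0,0,0,0.12],[0,0,0,0.12],[0,0,0,0.12],[0,0,0,0.12],[0,0,0,0.12],[0,0,0,0.12],[0,0,0,0.12],[0,0,0,0.12],[0,0,0,0.12],[0,0,0,0.12],[0,0,0,0.12],[0,0,0,0.12],[0,0,0,0.12],[0,0,0,0.12],[0,0,0,0.12],[0,0,0,0.12]])

```text
time_s: 13.27
tcp_pos: [0.4652, -0.2494, 0.1677]
orientation: [0.759, 0.651, -0.001, 0.0]
ft_force: [-0.1, 0.2, -0.0]
finger_gap: 0.0
```

>>> carry_out(rows=[[0,0,0,0.12],[0,0,0,0.12],[0,0,0,0.12],[0,0,0,0.12],[0,0,0,0.12],[0,0,0,0.12],[0,0,0,0.12],[0,0,0,0.12],[0,0,0,0.12],[0,0,0,0.12],[0,0,0,0.12],[0,0,0,0.12],[0,0,0,0.12],[0,0,0,0.12],[0,0,0,0.12],[0,0,0,0.12],[0,0,0,0.12],[0,0,0,0.12],[0,0,0,0.12],[0,0,0,0.11]])

```text
time_s: 14.93
tcp_pos: [0.4652, -0.2494, 0.1677]
orientation: [0.884, -0.467, -0.0, 0.001]
ft_force: [-0.4, -0.2, 0.2]
finger_gap: 0.002
```

```bash
cat >> h.py <<'E'
def start(r,z):
    s,R=rep();psi=np.arctan2(R[1,0],R[0,0]);th=psi+np.pi/3
    rep(np.append(V[:2]+r*np.array([np.cos(th),np.sin(th)]),z))
def ang(cam,px,z):
    p=ray(cam,px,z)[:2]-V[:2];return (np.degrees(np.arctan2(p[1],p[0])-V[2])-180)%360, np.hypot(*p)
E
python3 - <<'E'
from h import *
start(.066,.16)
for z in(.105,.107,.11):print(ang('scene',(150+319/5-.4,85+385/5-.4),z))
grab_frame('scene')
for n in('collar_mark','collar_center','carriage','rack'):print(n,[(d['p'],d['pixel']) for d in boxes_of('scene',n)])
E
```

```text
t 14.93 p [ 0.4652 -0.2494  0.1677] psi -55.7 rho 72.0 theta -107.9 F [-0.4 -0.2  0.2] T [ 0.04  0.17 -0.05] q [-0.62  0.23  1.67 -0.    1.25  1.92] gap 0.002
t 14.93 p [ 0.4652 -0.2494  0.1677] psi -55.7 rho 72.0 theta -107.9 F [-0.4 -0.2  0.2] T [ 0.04  0.17 -0.05] q [-0.62  0.23  1.67 -0.    1.25  1.92] gap 0.002
tool move [-0.0112 -0.114   0.0075]
(np.float64(221.05555137560438), np.float64(0.034545006622283624))
(np.float64(221.37911236045298), np.float64(0.035980523917407456))
(np.float64(221.81875758803506), np.float64(0.03813574880127644))
collar_mark [(0.77, [217.5, 157.4])]
collar_center [(0.82, [211.5, 158.4])]
carriage [(0.92, [242.7, 185.7])]
rack [(0.93, [310.9, 296.8]), (0.9, [270.5, 191.9])]
```

>>> carry_out(rows=[[-0.0028,-0.0285,0,0],[-0.0028,-0.0285,0,0],[-0.0028,-0.0285,0,0],[-0.0028,-0.0285,0,0],[0,0,0,0],[0,0,0.0266,0],[0,0,0.0266,0],[0,0,0.0266,0],[0,0,0,0],[-0.0018,0.0032,0,0],[-0.0018,0.0032,0,0],[-0.0018,0.0032,0,0],[0,0,0,0]])

```text
time_s: 16.27
tcp_pos: [0.5442, -0.1763, 0.0904]
orientation: [0.886, -0.463, 0.004, -0.001]
ft_force: [6.0, 0.3, -1.2]
finger_gap: 0.007
```

```bash
python3 -c "
from h import *
rep()"
```

```text
t 16.27 p [ 0.5442 -0.1763  0.0904] psi -55.2 rho 57.1 theta 4.6 F [ 6.   0.3 -1.2] T [ 0.05 -0.67 -0.  ] q [-0.44  0.35  1.69  0.    1.09  2.1 ] gap 0.007
```

>>> carry_out(rows=[[-0.0051,-0.0026,0,-0.105],[-0.0051,-0.0026,0,-0.105],[-0.0051,-0.0026,0,-0.105],[-0.0051,-0.0026,0,-0.105],[-0.0051,-0.0026,0,-0.105],[-0.0051,-0.0026,0,-0.105]])

```text
time_s: 16.77
tcp_pos: [0.5316, -0.1451, 0.0905]
orientation: [0.987, -0.163, 0.004, 0.001]
ft_force: [5.2, 0.9, 0.6]
finger_gap: 0.004
```

```bash
python3 -c "
from h import *
rep()"
```

```text
t 16.77 p [ 0.5316 -0.1451  0.0905] psi -18.7 rho 57.0 theta 38.9 F [5.2 0.9 0.6] T [ 0.08 -0.67  0.03] q [-0.39  0.33  1.74  0.    1.07  1.5 ] gap 0.004
```

>>> carry_out(rows=[[-0.0051,-0.0026,0,-0.105],[-0.0051,-0.0026,0,-0.105],[-0.0051,-0.0026,0,-0.105],[-0.0051,-0.0026,0,-0.105],[-0.0051,-0.0026,0,-0.105],[-0.0051,-0.0026,0,-0.105],[-0.0051,-0.0026,0,-0.105],[-0.0051,-0.0026,0,-0.105],[-0.0051,-0.0026,0,-0.105],[-0.0051,-0.0026,0,-0.105],[-0.0051,-0.0026,0,-0.105],[-0.0051,-0.0026,0,-0.105],[-0.0051,-0.0026,0,-0.105],[-0.0051,-0.0026,0,-0.105],[-0.0051,-0.0026,0,-0.105],[-0.0051,-0.0026,0,-0.105],[-0.0051,-0.0026,0,-0.105],[-0.0051,-0.0026,0,-0.105]])

```text
time_s: 18.27
tcp_pos: [0.439, -0.1507, 0.0894]
orientation: [0.71, 0.704, 0.0, -0.001]
ft_force: [-1.2, 4.3, 3.2]
finger_gap: 0.004
```

```bash
python3 -c "
from h import *
rep()"
```

```text
t 18.27 p [ 0.439  -0.1507  0.0894] psi 89.5 rho 56.9 theta 148.0 F [-1.2  4.3  3.2] T [0.68 0.3  0.  ] q [-0.48  0.21  1.91  0.    1.02 -0.48] gap 0.004
```

>>> carry_out(rows=[[-0.0051,-0.0026,0,-0.105],[-0.0051,-0.0026,0,-0.105],[-0.0051,-0.0026,0,-0.105],[-0.0051,-0.0026,0,-0.105],[-0.0051,-0.0026,0,-0.105],[-0.0051,-0.0026,0,-0.105],[-0.0051,-0.0026,0,-0.105],[-0.0051,-0.0026,0,-0.105],[-0.0051,-0.0026,0,-0.105],[-0.0051,-0.0026,0,-0.105],[-0.0051,-0.0026,0,-0.105],[-0.0051,-0.0026,0,-0.105],[-0.0051,-0.0026,0,-0.105],[-0.0051,-0.0026,0,-0.105],[-0.0051,-0.0026,0,-0.105],[-0.0051,-0.0026,0,-0.105],[-0.0051,-0.0026,0,-0.105]])

```text
time_s: 19.68
tcp_pos: [0.4679, -0.2344, 0.0897]
orientation: [-0.104, 0.995, -0.002, -0.002]
ft_force: [-5.3, -6.0, 3.0]
finger_gap: 0.009
```

```bash
python3 -c "
from h import *
rep()"
```

```text
t 19.68 p [ 0.4679 -0.2344  0.0897] psi -168.1 rho 56.9 theta -109.9 F [-5.3 -6.   3. ] T [-0.91  0.87  0.01] q [-0.59  0.29  1.79 -0.01  1.06 -2.37] gap 0.009
```

>>> carry_out(rows=[[0.0075,-0.013,0,0],[0.0,0.0,-0.02,0],[0,0,-0.03,0],[0,0,-0.03,0],[0,0,0,0.12],[0,0,0,0.12],[0,0,0,0.12],[0,0,0,0.12],[0,0,0,0.12],[0,0,0,0.12],[0,0,0,0.12],[0,0,0,0.12],[0,0,0,0.12],[0,0,0,0.12],[0,0,0,0.12],[0,0,0,0.12],[0,0,0,0.12],[0,0,0,0.12],[0,0,0,0.12],[0,0,0,0.12]])

```text
time_s: 21.35
tcp_pos: [0.4648, -0.2463, 0.1695]
orientation: [0.759, 0.651, -0.0, 0.001]
ft_force: [-0.2, 1.4, 1.0]
finger_gap: 0.004
```

```bash
python3 - <<'E'
from h import *
rep()
save('scene','s5.png',(150,85,300,195),5)
print([(d['p'],d['pixel'],ang('scene',d['pixel'],.11)) for d in boxes_of('scene','collar_mark')])
E
```

```text
t 21.35 p [ 0.4648 -0.2463  0.1695] psi 81.2 rho 69.1 theta -109.0 F [-0.2  1.4  1. ] T [-0.13  0.06  0.03] q [-0.62  0.23  1.67 -0.    1.25 -0.46] gap 0.004
[]
```

View pics/s5.png

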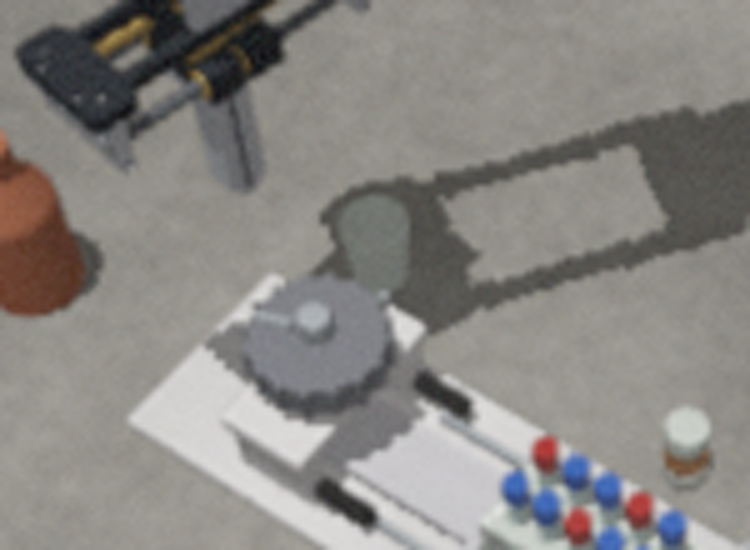

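The mark end is now at crop (253,317), left of the post (315,318). The cup, vial and rack are undisturbed. I'll work out the total turn and keep unwinding.

>>> carry_out(rows=[[0,0,0,0.12],[0,0,0,0.12],[0,0,0,0.12],[0,0,0,0.12],[0,0,0,0.12],[0,0,0,0.12],[0,0,0,0.12],[0,0,0,0.12],[0,0,0,0.12],[0,0,0,0.12],[0,0,0,0.12],[0,0,0,0.12],[0,0,0,0.12],[0,0,0,0.12],[0,0,0,0.12],[0,0,0,0.12],[0,0,0,0.12],[0,0,0,0.12],[0,0,0,0.12],[0,0,0,0.11]])

```text
time_s: 23.12
tcp_pos: [0.465, -0.2461, 0.169]
orientation: [0.885, -0.466, 0.0, 0.0]
ft_force: [0.7, -0.4, 0.7]
finger_gap: 0.005
```

```bash
python3 - <<'E'
from h import *
start(.066,.0895)
print(ang('scene',(150+253/5-.4,85+317/5-.4),.109))
E
```

```text
t 23.12 p [ 0.465  -0.2461  0.169 ] psi -55.5 rho 68.9 theta -108.9 F [ 0.7 -0.4  0.7] T [ 0.09  0.16 -0.03] q [-0.62  0.23  1.67 -0.    1.25  1.92] gap 0.005
t 23.12 p [ 0.465  -0.2461  0.169 ] psi -55.5 rho 68.9 theta -108.9 F [ 0.7 -0.4  0.7] T [ 0.09  0.16 -0.03] q [-0.62  0.23  1.67 -0.    1.25  1.92] gap 0.005
tool move [-0.0082 -0.1125  0.0795]
(np.float64(109.70067475798862), np.float64(0.03823941375323631))
```

>>> carry_out(rows=[[-0.0021,-0.0281,0,0],[-0.0021,-0.0281,0,0],[-0.0021,-0.0281,0,0],[-0.0021,-0.0281,0,0],[0,0,0,0.115],[0,0,0,0.115],[0,0,0,0.115],[0,0,0,0],[0,0,0,0]])

```text
time_s: 23.87
tcp_pos: [0.5529, -0.1754, 0.1688]
orientation: [0.794, -0.608, 0.0, 0.0]
ft_force: [-0.6, -0.4, -0.2]
finger_gap: 0.007
```

```bash
python3 - <<'E'
from h import *
start(.066,.092)
E
```

```text
t 23.87 p [ 0.5529 -0.1754  0.1688] psi -74.9 rho 65.9 theta 4.8 F [-0.6 -0.4 -0.2] T [ 0.07  0.14 -0.04] q [-0.43  0.31  1.55 -0.    1.28  2.45] gap 0.007
t 23.87 p [ 0.5529 -0.1754  0.1688] psi -74.9 rho 65.9 theta 4.8 F [-0.6 -0.4 -0.2] T [ 0.07  0.14 -0.04] q [-0.43  0.31  1.55 -0.    1.28  2.45] gap 0.007
tool move [0.0212 0.0077 0.0768]
```

>>> carry_out(rows=[[0.0212,0.0077,0,0],[0,0,0.0256,0],[0,0,0.0256,0],[0,0,0.0256,0],[0,0,0,0],[-0.0018,0.0032,0,0],[-0.0018,0.0032,0,0],[-0.0018,0.0032,0,0],[0,0,0,0]])

```text
time_s: 24.62
tcp_pos: [0.5428, -0.1959, 0.0937]
orientation: [0.792, -0.61, 0.004, -0.001]
ft_force: [3.7, -0.7, -1.5]
finger_gap: 0.008
```

```bash
python3 -c "
from h import *
rep()"
```

```text
t 24.62 p [ 0.5428 -0.1959  0.0937] psi -75.2 rho 57.5 theta -15.1 F [ 3.7 -0.7 -1.5] T [-0.06 -0.61  0.01] q [-0.47  0.36  1.68  0.    1.1   2.41] gap 0.008
```

>>> carry_out(rows=[[-0.0051,-0.0026,0,-0.105],[-0.0051,-0.0026,0,-0.105],[-0.0051,-0.0026,0,-0.105],[-0.0051,-0.0026,0,-0.105],[-0.0051,-0.0026,0,-0.105],[-0.0051,-0.0026,0,-0.105]])

```text
time_s: 25.12
tcp_pos: [0.5401, -0.1623, 0.0932]
orientation: [0.943, -0.332, 0.002, 0.001]
ft_force: [2.4, -0.9, -0.0]
finger_gap: 0.005
```

```bash
python3 -c "
from h import *
rep()"
```

```text
t 25.12 p [ 0.5401 -0.1623  0.0932] psi -38.7 rho 56.0 theta 19.4 F [ 2.4 -0.9 -0. ] T [-0.35 -0.23  0.02] q [-0.41  0.34  1.7  -0.    1.09  1.83] gap 0.005
```

>>> carry_out(rows=[[-0.0051,-0.0026,0,-0.105],[-0.0051,-0.0026,0,-0.105],[-0.0051,-0.0026,0,-0.105],[-0.0051,-0.0026,0,-0.105],[-0.0051,-0.0026,0,-0.105],[-0.0051,-0.0026,0,-0.105],[-0.0051,-0.0026,0,-0.105],[-0.0051,-0.0026,0,-0.105],[-0.0051,-0.0026,0,-0.105],[-0.0051,-0.0026,0,-0.105],[-0.0051,-0.0026,0,-0.105],[-0.0051,-0.0026,0,-0.105],[-0.0051,-0.0026,0,-0.105],[-0.0051,-0.0026,0,-0.105],[-0.0051,-0.0026,0,-0.105],[-0.0051,-0.0026,0,-0.105],[-0.0051,-0.0026,0,-0.105],[-0.0051,-0.0026,0,-0.105],[-0.0051,-0.0026,0,-0.105],[-0.0051,-0.0026,0,-0.105]])

```text
time_s: 26.78
tcp_pos: [0.4451, -0.1453, 0.0929]
orientation: [0.757, 0.653, 0.001, -0.0]
ft_force: [0.6, 4.3, 3.0]
finger_gap: 0.005
```

```bash
python3 -c "
from h import *
rep()"
```

```text
t 26.78 p [ 0.4451 -0.1453  0.0929] psi 81.5 rho 55.2 theta 139.9 F [0.6 4.3 3. ] T [0.54 0.03 0.09] q [-0.47  0.21  1.9   0.    1.03 -0.32] gap 0.005
```

>>> carry_out(rows=[[-0.0051,-0.0026,0,-0.105],[-0.0051,-0.0026,0,-0.105],[-0.0051,-0.0026,0,-0.105],[-0.0051,-0.0026,0,-0.105],[-0.0051,-0.0026,0,-0.105],[-0.0051,-0.0026,0,-0.105],[-0.0051,-0.0026,0,-0.105],[-0.0051,-0.0026,0,-0.105],[-0.0051,-0.0026,0,-0.105],[-0.0051,-0.0026,0,-0.105],[-0.0051,-0.0026,0,-0.105],[-0.0051,-0.0026,0,-0.105],[-0.0051,-0.0026,0,-0.105],[-0.0051,-0.0026,0,-0.105],[-0.0051,-0.0026,0,-0.105],[-0.0051,-0.0026,0,-0.105],[-0.0051,-0.0026,0,-0.105],[-0.0051,-0.0026,0,-0.105],[-0.0051,-0.0026,0,-0.105]])

```text
time_s: 28.37
tcp_pos: [0.4728, -0.235, 0.093]
orientation: [-0.139, 0.99, -0.001, -0.001]
ft_force: [-3.0, -2.8, 3.3]
finger_gap: -0.0
```

```bash
python3 -c "
from h import *
rep()"
```

```text
t 28.37 p [ 0.4728 -0.235   0.093 ] psi -164.1 rho 56.0 theta -105.0 F [-3.  -2.8  3.3] T [-0.5   0.68  0.08] q [-0.59  0.3   1.78 -0.    1.07 -2.44] gap -0.0
```

>>> carry_out(rows=[[0.0075,-0.013,0,0],[0.0,0.0,-0.02,0],[0,0,-0.03,0],[0,0,-0.03,0],[0,0,0,0]])

```text
time_s: 28.78
tcp_pos: [0.4733, -0.2502, 0.1782]
orientation: [-0.135, 0.991, -0.004, 0.004]
ft_force: [0.8, -0.4, -0.1]
finger_gap: 0.003
```

```bash
python3 - <<'E'
from h import *
rep()
a=save('scene','s6.png',(150,85,300,195),5);b=save('top','t6.png')
cv2.imwrite('pics/b6.png',np.hstack([cv2.resize(i[y:y+75,x:x+100],(400,300),interpolation=2) for i,y,x in((a,120,160),(b,185,270))])[...,::-1])
E
```

```text
t 28.78 p [ 0.4733 -0.2502  0.1782] psi -164.4 rho 70.7 theta -101.5 F [ 0.8 -0.4 -0.1] T [0.06 0.05 0.01] q [-0.62  0.23  1.64 -0.    1.26 -2.46] gap 0.003
```

View pics/b6.png

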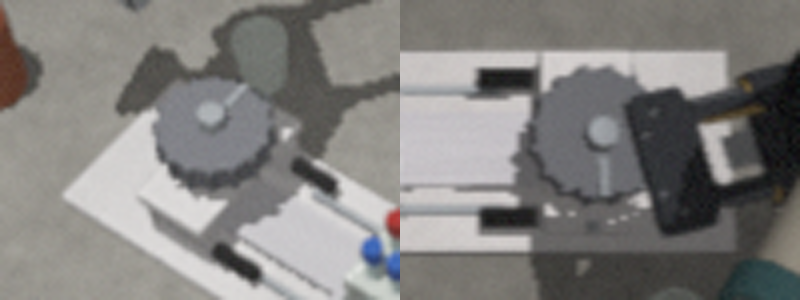

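Views: the mark end is at scene crop (244,86) and top crop (604,195), so it is back over the tab direction, which means about two turns. I'll compute this exactly.

```bash
python3 - <<'E'
from h import *
print(ang('scene',(160+244/4-.4,120+86/4-.4),.113),ang('top',(270+204/4-.4,185+195/4-.4),.113))
# same measure relative to post image, independent of centre error
for cam,m,p in(('scene',(160+244/4-.4,120+86/4-.4),(160+211/4-.4,120+113/4-.4)),('top',(270+204/4-.4,185+195/4-.4),(270+202/4-.4,185+130/4-.4))):
  d=ray(cam,m,.113)-ray(cam,p,.123);print(cam,(np.degrees(np.arctan2(d[1],d[0])-V[2])-180)%360)
i0=cv2.imread('pics/t0.png')
d=ray('top',(190+602/4.6-.4,165+316/4.6-.4),.103)-ray('top',(190+601/4.6-.4,165+243/4.6-.4),.123);print('init',(np.degrees(np.arctan2(d[1],d[0])-V[2])-180)%360)
E
```

```text
(np.float64(2.1651161866676603), np.float64(0.037645936439574604)) (np.float64(0.9030847471287871), np.float64(0.03768664615323808))
scene 2.665611960094907
top 2.763280159974215
init 4.845391451250123
```

Both cameras give about 722°. That is two turns but with little margin, so I'll add a short extra stroke of about 30°.

>>> carry_out(rows=[[0,0,0,0.12],[0,0,0,0.12],[0,0,0,0.12],[0,0,0,0.12],[0,0,0,0.12],[0,0,0,0.12],[0,0,0,0.12],[0,0,0,0.12],[0,0,0,0]])

```text
time_s: 29.63
tcp_pos: [0.4693, -0.2472, 0.1702]
orientation: [0.338, 0.941, 0.0, -0.001]
ft_force: [0.5, 0.2, -0.2]
finger_gap: 0.006
```

```bash
python3 - <<'E'
from h import *
start(.066,.094)
E
```

```text
t 29.63 p [ 0.4693 -0.2472  0.1702] psi 140.5 rho 68.7 theta -105.2 F [ 0.5  0.2 -0.2] T [-0.01  0.01 -0.07] q [-0.62  0.23  1.65  0.    1.26 -1.5 ] gap 0.006
t 29.63 p [ 0.4693 -0.2472  0.1702] psi 140.5 rho 68.7 theta -105.2 F [ 0.5  0.2 -0.2] T [-0.01  0.01 -0.07] q [-0.62  0.23  1.65  0.    1.26 -1.5 ] gap 0.006
tool move [0.0611 0.0054 0.0764]
```

>>> carry_out(rows=[[0.0305,0.0027,0,0],[0.0305,0.0027,0,0],[0,0,0.0255,0],[0,0,0.0255,0],[0,0,0.0255,0],[0,0,0,0],[-0.0018,0.0032,0,0],[-0.0018,0.0032,0,0],[-0.0018,0.0032,0,0],[0,0,0,0],[-0.0051,-0.0026,0,-0.105],[-0.0051,-0.0026,0,-0.105],[-0.0051,-0.0026,0,-0.105],[-0.0051,-0.0026,0,-0.105],[-0.0051,-0.0026,0,-0.105],[-0.0051,-0.0026,0,-0.105],[-0.0051,-0.0026,0,-0.105]])

```text
time_s: 31.05
tcp_pos: [0.4625, -0.2309, 0.0958]
orientation: [-0.026, 1.0, -0.0, -0.001]
ft_force: [-3.7, -1.2, 1.6]
finger_gap: 0.008
```

```bash
python3 -c "
from h import *
rep()"
```

```text
t 31.05 p [ 0.4625 -0.2309  0.0958] psi -177.0 rho 55.8 theta -116.4 F [-3.7 -1.2  1.6] T [-0.13  0.61  0.06] q [-0.6   0.28  1.8  -0.    1.07 -2.22] gap 0.008
```

>>> carry_out(rows=[[0.0075,-0.013,0,0],[0.0,0.0,-0.02,0],[0,0,-0.03,0],[0,0,-0.03,0],[0,0,-0.01,0],[0,0,0,0]])

```text
time_s: 31.55
tcp_pos: [0.4586, -0.2451, 0.1886]
orientation: [-0.023, 1.0, -0.002, 0.004]
ft_force: [0.4, 0.3, 0.3]
finger_gap: 0.007
```

```bash
python3 - <<'E'
from h import *
c,s=np.cos(V[2]),np.sin(V[2])
def W(x,y,z):return np.array([V[0]+c*x-s*y,V[1]+s*x+c*y,z])
rep(W(0,.315,.19))
a=save('scene','s7.png',(150,85,300,195),5);b=save('top','t7.png')
cv2.imwrite('pics/b7.png',np.hstack([cv2.resize(i[y:y+75,x:x+100],(400,300),interpolation=2) for i,y,x in((a,120,160),(b,185,270))])[...,::-1])
E
```

```text
t 31.55 p [ 0.4586 -0.2451  0.1886] psi -177.3 rho 70.3 theta -114.0 F [0.4 0.3 0.3] T [ 0.05  0.04 -0.03] q [-0.63  0.2   1.65  0.    1.28 -2.24] gap 0.007
tool move [-0.0383  0.3777 -0.0029]
```

View pics/b7.png

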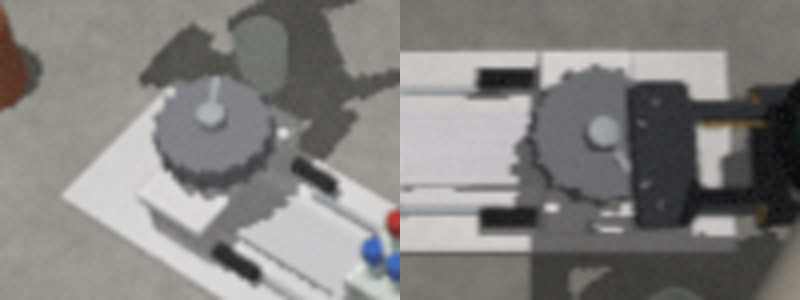

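The mark end is now at scene crop (216,78), about 35–40° further, so around 760° in total and well under 900°. Now to the end plate.

>>> carry_out(rows=[[-0.0038,0.0378,0,0],[-0.0038,0.0378,0,0],[-0.0038,0.0378,0,0],[-0.0038,0.0378,0,0],[-0.0038,0.0378,0,0],[-0.0038,0.0378,0,0],[-0.0038,0.0378,0,0],[-0.0038,0.0378,0,0],[-0.0038,0.0378,0,0],[-0.0038,0.0378,0,0],[0,0,0,0.02],[0,0,0,0]])

```text
time_s: 32.65
tcp_pos: [0.4752, 0.1372, 0.183]
orientation: [-0.015, 1.0, -0.0, -0.002]
ft_force: [-0.2, -0.1, -0.1]
finger_gap: 0.007
```

```bash
cat >> h.py <<'E'
def sta():
    s,R=rep();d=np.array(s['tcp_pos'])[:2]-V[:2];c,q=np.cos(V[2]),np.sin(V[2]);print('station',(c*d[0]+q*d[1]).round(4),(-q*d[0]+c*d[1]).round(4))
E
python3 - <<'E'
from h import *
sta()
print([ (k,ang('scene',(160+216/4-.4,120+78/4-.4),.1136)) for k in[0]])
E
```

```text
t 32.65 p [0.4752 0.1372 0.183 ] psi -178.3 rho 318.3 theta 92.2 F [-0.2 -0.1 -0.1] T [ 0.04  0.04 -0.02] q [ 0.14  0.17  1.7  -0.    1.27 -1.46] gap 0.007
station -0.0039 0.3183
[(0, (np.float64(35.20478681981717), np.float64(0.0384454509039571)))]
```

>>> carry_out(rows=[[-0.004,0,0.03,0],[0,0,0.03,0],[0,0,0.03,0],[0,0,0.03,0],[0,0,0,0],[0,-0.006,0,0],[0,-0.006,0,0],[0,-0.006,0,0],[0,-0.006,0,0],[0,-0.004,0,0],[0,-0.004,0,0],[0,-0.004,0,0],[0,-0.004,0,0]])

```text
time_s: 33.73
tcp_pos: [0.4823, 0.0958, 0.0656]
orientation: [-0.013, 1.0, 0.001, 0.001]
ft_force: [0.1, 1.8, 1.7]
finger_gap: 0.001
```

```bash
python3 -c "
from h import *
sta()"
```

```text
t 33.73 p [0.4823 0.0958 0.0656] psi -178.5 rho 276.8 theta 91.0 F [0.1 1.8 1.7] T [ 0.32 -0.09 -0.02] q [ 0.05  0.28  1.89  0.    0.97 -1.54] gap 0.001
station 0.0021 0.2768
```

>>> carry_out(rows=[[0,-0.004,0,0],[0,-0.004,0,0],[0,-0.004,0,0],[0,-0.004,0,0],[0,-0.004,0,0],[0,-0.004,0,0],[0,-0.004,0,0],[0,-0.004,0,0],[0,-0.004,0,0],[0,-0.004,0,0],[0,-0.003,0,0],[0,-0.002,0,0],[0,0,0,0]])

```text
time_s: 34.82
tcp_pos: [0.4824, 0.05, 0.0648]
orientation: [-0.013, 1.0, -0.0, -0.001]
ft_force: [0.2, 0.4, 0.6]
finger_gap: 0.003
```

```bash
python3 -c "
from h import *
sta()"
```

```text
t 34.82 p [0.4824 0.05   0.0648] psi -178.5 rho 231.0 theta 91.2 F [0.2 0.4 0.6] T [0.02 0.09 0.02] q [-0.04  0.27  1.9  -0.    0.97 -1.64] gap 0.003
station 0.001 0.231
```

>>> carry_out(rows=[[0,-0.002,0,0],[0,-0.002,0,0],[0,0,0,0],[0,0,0,0]])

```text
time_s: 35.15
tcp_pos: [0.4824, 0.0465, 0.0647]
orientation: [-0.013, 1.0, -0.0, -0.001]
ft_force: [-0.5, -0.1, -0.2]
finger_gap: 0.007
```

```bash
python3 -c "
from h import *
sta()"
```

```text
t 35.15 p [0.4824 0.0465 0.0647] psi -178.5 rho 227.4 theta 91.2 F [-0.5 -0.1 -0.2] T [ 0.13  0.06 -0.03] q [-0.05  0.27  1.9  -0.    0.97 -1.64] gap 0.007
station 0.0009 0.2274
```

>>> carry_out(rows=[[0,-0.002,0,0],[0,-0.001,0,0],[0,0,0,0],[0,0,0,0]])

```text
time_s: 35.48
tcp_pos: [0.4824, 0.0447, 0.0648]
orientation: [-0.013, 1.0, 0.001, -0.001]
ft_force: [-0.8, 5.0, -0.9]
finger_gap: 0.004
```

```bash
python3 -c "
from h import *
sta()"
```

```text
t 35.48 p [0.4824 0.0447 0.0648] psi -178.5 rho 225.7 theta 91.2 F [-0.8  5.  -0.9] T [ 0.93  0.06 -0.01] q [-0.05  0.27  1.91  0.    0.97 -1.65] gap 0.004
station 0.0009 0.2257
```

>>> carry_out(rows=[[0,-0.001,0,0],[0,-0.001,0,0],[0,0,0,0],[0,0,0,0]])

```text
time_s: 35.82
tcp_pos: [0.4824, 0.0447, 0.0649]
orientation: [-0.012, 1.0, 0.003, -0.0]
ft_force: [-0.2, 10.7, 0.4]
finger_gap: 0.006
```

```bash
python3 -c "
from h import *
sta()"
```

```text
t 35.82 p [0.4824 0.0447 0.0649] psi -178.6 rho 225.7 theta 91.2 F [-0.2 10.7  0.4] T [1.95 0.1  0.07] q [-0.06  0.27  1.91  0.01  0.97 -1.65] gap 0.006
station 0.0009 0.2257
```

>>> carry_out(rows=[[0,-0.001,0,0],[0,-0.001,0,0],[0,0,0,0],[0,0,0,0]])

```text
time_s: 36.15
tcp_pos: [0.4825, 0.0447, 0.0649]
orientation: [-0.011, 1.0, 0.005, -0.0]
ft_force: [-0.8, 15.8, 1.4]
finger_gap: 0.005
```

```bash
python3 -c "
from h import *
sta()"
```

```text
t 36.15 p [0.4825 0.0447 0.0649] psi -178.7 rho 225.7 theta 91.2 F [-0.8 15.8  1.4] T [ 2.94  0.08 -0.  ] q [-0.06  0.27  1.91  0.01  0.97 -1.66] gap 0.005
station 0.0009 0.2257
```

Force rises to 16 N with no further motion, at the predicted home position (plate face at about 0.214), so the carriage is hard against the bumpers. I'll ease off, lift clear and check.

>>> carry_out(rows=[[0,0.003,0,0],[0,0.003,0,0],[0,0.015,0,0],[0,0.02,0,0],[0,0,-0.03,0],[0,0,-0.04,0],[0,0,-0.04,0],[0,0.04,-0.02,0],[0,0.04,0,0],[0,0.04,0,0],[0,0.04,0,0],[0,0.04,0,0],[0,0,0,0],[0,0,0,0]])

```text
time_s: 37.32
tcp_pos: [0.477, 0.2789, 0.1933]
orientation: [-0.015, 1.0, -0.001, 0.0]
ft_force: [0.0, -0.8, 0.2]
finger_gap: 0.001
```

```bash
python3 - <<'E'
from h import *
sta()
a=save('scene','s8.png');b=save('top','t8.png')
cv2.imwrite('pics/b8.png',np.hstack([cv2.resize(i[y:y+120,x:x+160],(400,300),interpolation=2) for i,y,x in((a,120,165),(b,165,195))])[...,::-1])
E
```

```text
t 37.32 p [0.477  0.2789 0.1933] psi -178.3 rho 460.0 theta 91.3 F [ 0.  -0.8  0.2] T [-0.03  0.06  0.  ] q [ 0.4   0.25  1.57 -0.    1.32 -1.2 ] gap 0.001
station 0.0014 0.46
```

View pics/b8.png

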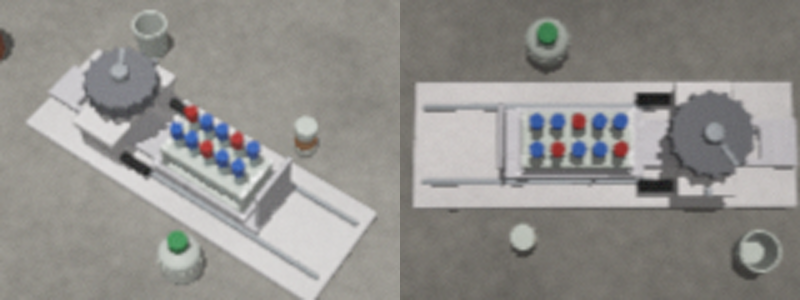

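The carriage touches both bumpers (top crop 655,100 and 655,186), the rack is seated, the plate is at (503,145), and the bystanders are where they were. One last numeric check, then hand in.

```bash
python3 - <<'E'
from h import *
p=ray('top',(195+103/2.5-.4,165+145/2.5-.4),.09)[:2]-V[:2];c,q=np.cos(V[2]),np.sin(V[2])
print('plate station y (home ~.211 mid, start .271)',-q*p[0]+c*p[1])
print('mark',ang('top',(195+336/2.5-.4,165+164/2.5-.4),.1136))
a,b=[cv2.imread('pics/'+f).astype(int)[...,::-1] for f in('t0.png','t8.png')]
for k,z in (((319,93+0),0),):pass
d=np.abs(a-b).max(2)
for n,(x,y) in dict(cup=(339,265),vial=(244,260),reagent=(254,182),brown=(404,214)).items():print(n,'max diff median',np.median(d[y-12:y+12,x-12:x+12]))
print(state()['time_s']); print(sign_off())
E
```

```text
plate station y (home ~.211 mid, start .271) 0.20825387587092245
mark (np.float64(35.445750859906525), np.float64(0.036859845879168664))
cup max diff median 5.0
vial max diff median 5.0
reagent max diff median 5.0
brown max diff median 4.0
37.4167
the job is handed in; nothing more can be done
None
```

The collar is loosened and the carriage is fully home. I handed the job in at 37.4 s, with the arm lifted clear of everything.

- **Collar:** I turned it counter-clockwise with one closed fingertip hooked on the rim ribs, in three long strokes and one short one. Both cameras put the mark about 35° past the index tab after two full turns. That makes about 755°, under the 900° limit.
- **Carriage:** I pushed the end plate with the closed fingertips until the force rose to about 16 N with no further movement. The tip stopped at the predicted home position. The final picture shows the carriage touching both bumpers and the rack seated. The camera puts the plate at station y 0.208 m, against about 0.211 m expected, which is within measuring error.
- **Bystanders:** The cup, vial, reagent bottle and brown bottle look unchanged from the first picture. I did not compare the swab tray; the arm stayed above it.

The highest force I read was about 16 N. The first 30° of the first stroke mostly slipped because the fingertip was not pressed in far enough. After that, every stroke drove the collar cleanly.

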